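Shut and latch the equipment case

ROBOT

A 6-joint arm with a two-finger parallel gripper is mounted at the origin on the work surface. World frame = base frame: x ahead of the robot, y to its left, z up, the work surface at z = 0. Lengths are in mm, angles in rad, forces in N, time in s.
With the tool pointing down it reaches from about 350 to 850 mm from the base axis. Payload 8.1 kg.
Tool frame: the origin (TCP) lies between the finger pads; the fingertips stand 25 mm ahead of it and the grasp point (between the pads) lies 6 mm ahead of it; z points along the fingers, y is the direction in which the jaws open and shut (so a half turn about z gives the same grasp; the last joint's range is limited). The gripper opens to 93 mm and grips with 3 to 60 N. Pads are 15 mm wide; open, the fingers measure 128 mm over their backs; the gripper's body (75 mm by 188 mm) begins 65 mm behind the grasp point.
Start: joints at [1.032, 0.13, 1.488, -0, 1.523, -0.085], TCP at [263.011, 539.287, 243.635] pointing down, gripper open.
Joint ranges: [-2.96, 2.96], [-0.89, 2.26], [0.02, 2.5], [-1.34, 4.48], [0, 2.73], [-2.66, 2.66]. Speed limits (rad/s): [2.39, 2.39, 2.79, 3.14, 3.14, 3.14].

INTERFACE

Orientations are given as a rotation vector (axis times angle).
In Python, from rig import arm gives the robot as it stands. The module is installed in compiled form; this text tells all that it offers.
- The arm moves only by the shell command python3 -m pendant 'ROWS'. ROWS is JSON, a list of rows, each a list of 5 numbers: the finger opening in cm, from 0 to 9.3, then the shift along the tool's x, y, z in cm, then the turn about the tool's z in units of 8 degrees (1.0 is 8 degrees). In form: [[hand, tx, ty, tz, roll], ...]. A call has 1 to 10 rows; each row shifts and turns the commanded pose from where the row before left it, along the tool's axes as they then stand; what a row does not reach is not made up. A row lasts 1/10 s, in which the tool goes at most 50 mm and 8.59 degrees, less where a joint would pass 70% of its speed; a pose out of reach is approached as far as the arm can. A call with a gripper value outside its range is refused whole. The fingers move at their own pace and stop on an object; the grip force is fixed at half the most. Time passes only in rows, so rows that do not move let the fingers close. It gives the time, the measured TCP pose, the force and the opening at its end, in the units of the state.
- arm.sense(): the state, without advancing time (a new reading comes with each control period).
- arm.capture(name): name is "scene" or "top"; returns a dict with "image" (384x512x3 uint8, blue, green, red), "z_map" (384x512 float32, mm along the optical axis (not along the pixel's ray), 0 where there is no reading), "intrinsics" (3x3 intrinsics, pixels), "dist_coeffs" ([k1, k2, p1, p2, k3] as OpenCV has them; the pictures are not rectified), "T" (4x4, takes a point from camera to world coordinates). Camera axes: x right, y down, z forward; pixel columns grow to the right and rows downward; lengths in mm; the calibration is good to about 2 mm. A picture is of the moment at which its call begins.
- arm.finish_job(): hands the job in, once; it reports no verdict.
The state is a dict: "time": time; "qpos": joint angles; "qd": joint speeds; "joint_efforts": joint torques, N m; "eef_pos": TCP position; "eef_rot": TCP orientation; "contact_force": force on the tool from outside, world axes, zero at the start; "moment": the same for the moment, N m; "width": finger opening in mm.
Only numpy, scipy, OpenCV 4.12 (cv2) and the standard library are available. Lean on these libraries where they do the work, as an engineer would, in place of code of your own. Each camera call takes 0.05 s, during which the arm holds its last target. There are 200 camera calls.

TASK

Close up the grey equipment case on the desk. First push its ajar lid up until it rests against the rubber seal, then flip the folded-back wire bail over so that its cross bar drops behind the hooked keeper on the lid, and finally press the steel lever all the way over and down flat so that the latch pulls the lid tight. Leave the things standing about on the desk where they are.

Things in the scene. Friction and masses are not known exactly. Their poses are not given: they have to be found in the camera images.
- case: Grey case, fixed, stood on its hinge edge: 170 mm high, 260 wide (its y), 165 deep shut. Origin on the desk below the lever's pivot, z up. Its -x side (front) is the lid, +x the back: body from x = -20 to +80 mm, shut lid from -85 to -20. Latch on top, at y = 0; all hinges parallel to y. The front faces the robot's right (-y), turned up to 16 degrees towards or 42 away from the robot
- lid (a joint): Lid, 65 mm thick, 158 high, 260 wide, hinged at its foot on the line x = -20, z = 12 mm of the case. 0 = tight, grows as the top leans out (rad); starts 0.2 to 0.4; stays where left (0.5 N m). Below about 0.06 it squeezes a springy seal (15 N at 0), so pushed shut and let go it rests at about 0.05 to 0.06. The bail reaches over the keeper only with the lid below about 0.085
- lever (a joint): Steel toggle lever on the case's top, 36 mm wide, 6 thick, 71 from pivot to end. 0 = flat, pointing to the back (+x); pi/2 = upright; starts 1.75 to 2.0, leaning a little over the lid; stop at 2.05. Stays where left (0.14 N m). With the bail hooked it pulls the lid in; hardest near 0.3, below which it is over centre and stays down; takes up to about 8 N near its tip
- bail (a joint): Wire loop on a pin through the lever, 25 mm from the lever's pivot. Angle relative to the lever: 4.45 = folded back on its stop; shrinks as it swings up and over to the lid; roughly lever - 0.4 when hooked with the lever up; 0 when latched. Bail's angle above the horizontal at the back = 3.353 + lever - bail. Falls by its weight to either side of upright; the loop passes round the lever
- pivot (a point): Axis of the lever, 193 mm above the desk (23 mm above the case's top), on the middle plane of the case
- lever_tip (a point): Middle of the lever's rounded free end, 66 mm from the pivot
- bail_bar (a point): Middle of the bail's cross bar: round, 10 mm thick, 110 long along the case's y, 71.6 mm from the bail's pin. Side wires 8 mm thick, 92 mm clear between them. At the start it is about 255 to 275 mm above the desk, behind the lever (back side), the bail leaning back 0.65 to 0.95 rad above the horizontal
- keeper (a point): Middle of the top edge of the keeper, a 45 mm wide, 5 mm thick steel lip that stands 18 mm above the lid's top edge and leans 15 degrees outwards. Hooked, the bar lies on the outer (-x) side of it, on the lid's top edge or up to 10 mm above
- lid_top (a point): Middle of the lid's outer top edge (85 mm in front of the pivot when tight, 170 mm above the desk)
- plant_pot: White pot with a small plant, 90 mm wide, 75 mm high without its leaves; origin under its centre, leave alone
- pitcher: Empty glass pitcher with a handle, 90 mm wide, 170 mm high; origin under its centre, leave alone
- mug: White mug, 80 mm wide, 90 mm high; origin under its centre, leave alone
- mouse: White computer mouse, 105 x 60 x 30 mm; origin under its centre, leave alone
- books: Two stacked books, 110 x 180 x 47 mm; origin under the centre, leave alone
- pen_cup: Wooden pen cup with pens, 72 mm wide, 155 mm high with pens; origin under its centre, leave alone
- glasses_case: Black spectacle case, 160 x 60 x 40 mm; origin under its centre, leave alone

How it is judged:
By the outcome, as a careful person would: the job done as asked, in the order asked, and still so for the second after the job is handed in, with the robot touching nothing.
It also fails if it takes over 69 s, if anything falls off the work surface, if the arm or the gripper's body presses on something with over 40 N, if the wrist force passes 120 N, or if a joint passes its speed limit or range.

## Working session

There is one attempt and no reset: what is moved stays moved. The work goes in short steps, Python scripts to look and compute and a shell command to move; the robot and the scene stay as the last step left them, time stands still between calls to the robot, and variables do not carry over. Pictures are saved under pics/ and viewed, about 8 in all and at most 12, crops included, and the job is handed in when it is done.

```bash
mkdir -p pics; cat > h.py <<'E'
import numpy as np, cv2
from rig import arm
def shot(n,name,save=True):
    c=arm.capture(n); np.savez(f'pics/{name}.npz',**c); cv2.imwrite(f'pics/{name}.png',c['image']); return c
def load(name): return dict(np.load(f'pics/{name}.npz'))
def world(c,u,v,z=None):
    if z is None:
        p=c['z_map'][int(v)-1:int(v)+2,int(u)-1:int(u)+2]; p=p[p>0]; z=np.median(p) if len(p) else np.nan
    xy=cv2.undistortPoints(np.array([[[u,v]]],float),c['intrinsics'],c['dist_coeffs'])[0,0]
    return (c['T']@np.array([xy[0]*z,xy[1]*z,z,1]))[:3]
def proj(c,P):
    Ti=np.linalg.inv(c['T']); r,_=cv2.Rodrigues(Ti[:3,:3])
    return cv2.projectPoints(np.array(P,float).reshape(-1,1,3),r,Ti[:3,3],c['intrinsics'],c['dist_coeffs'])[0][:,0]
def cloud(c):
    v,u=np.nonzero(c['z_map']>0); z=c['z_map'][v,u]
    xy=cv2.undistortPoints(np.stack([u,v],1).astype(float)[:,None],c['intrinsics'],c['dist_coeffs'])[:,0]
    P=np.c_[xy*z[:,None],z,np.ones(len(z))]@c['T'].T
    return P[:,:3],u,v
E
python3 - <<'E'
from h import *
a=shot('scene','s0');b=shot('top','t0')
cv2.imwrite('pics/both.png',cv2.resize(np.hstack([a['image'],b['image']]),(800,300)))
for c in(a,b):print(c['T'].round(2))
print(arm.sense())
E
```

```text
[[ 7.7000e-01  5.4000e-01 -3.3000e-01  1.0685e+03]
 [ 6.3000e-01 -6.5000e-01  4.2000e-01 -5.8344e+02]
 [ 1.0000e-02 -5.4000e-01 -8.4000e-01  1.2940e+03]
 [ 0.0000e+00  0.0000e+00  0.0000e+00  1.0000e+00]]
[[ 1.00000e-02 -1.00000e+00  9.00000e-02  5.22810e+02]
 [-1.00000e+00 -1.00000e-02  1.00000e-02 -7.63000e+00]
 [-1.00000e-02 -9.00000e-02 -1.00000e+00  1.15689e+03]
 [ 0.00000e+00  0.00000e+00  0.00000e+00  1.00000e+00]]
{'time': 0.1, 'qpos': array([ 1.03160034e+00,  1.31078586e-01,  1.48913547e+00, -3.10134138e-05,
        1.52300493e+00, -8.54151941e-02]), 'qd': array([ 0.00086719, -0.00226787, -0.00209335,  0.00081281,  0.00330505,
       -0.00127799]), 'joint_efforts': array([ 1.41271805e-03, -5.61349189e+01, -4.93089831e+01,  7.71295466e-02,
        2.92959984e-02, -9.25884888e-05]), 'eef_pos': array([262.78113515, 538.88272319, 242.71569944]), 'eef_rot': array([-7.06588920e-01, -3.06061697e+00,  2.44565369e-03]), 'contact_force': array([-0.47104496, -0.14883459, -0.10587896]), 'moment': array([-0.03553022, -0.03159506,  0.00799306]), 'width': 93.00816989186816}
```

View pics/both.png

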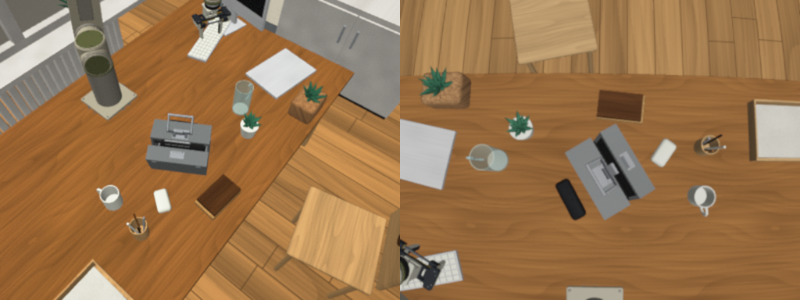

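```bash
python3 - <<'E'
from h import *
a=load('s0');b=load('t0')
A=cv2.resize(a['image'][130:230,170:290],None,fx=5,fy=5,interpolation=cv2.INTER_CUBIC)[:, :400*2][:500,:600]
B=cv2.resize(b['image'][150:290,190:340],None,fx=4,fy=4,interpolation=cv2.INTER_CUBIC)
cv2.imwrite('pics/a.png',A);cv2.imwrite('pics/b.png',B)
P,u,v=cloud(b)
for n,lo,hi in(('z',150,178),):
    m=(P[:,2]>lo)&(P[:,2]<hi)&(abs(u-270)<80)&(abs(v-218)<75)
    r=cv2.minAreaRect(P[m][:,:2].astype(np.float32));print(m.sum(),r,cv2.boxPoints(r),np.median(P[m][:,2]))
E
```

```text
5754 ((552.2656860351562, -48.20429992675781), (261.81842041015625, 200.7950439453125), 31.37799072265625) [[ 388.22668   -30.651863]
 [ 492.77698  -202.0808  ]
 [ 716.3047    -65.75674 ]
 [ 611.7544    105.672195]] 167.85269790596703
```

View pics/a.png

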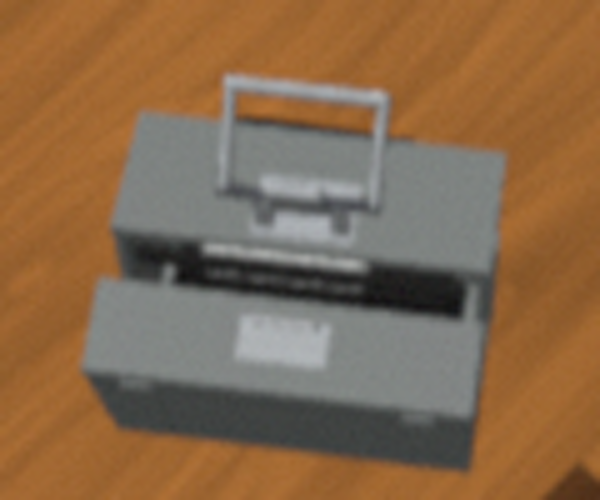

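View pics/b.png

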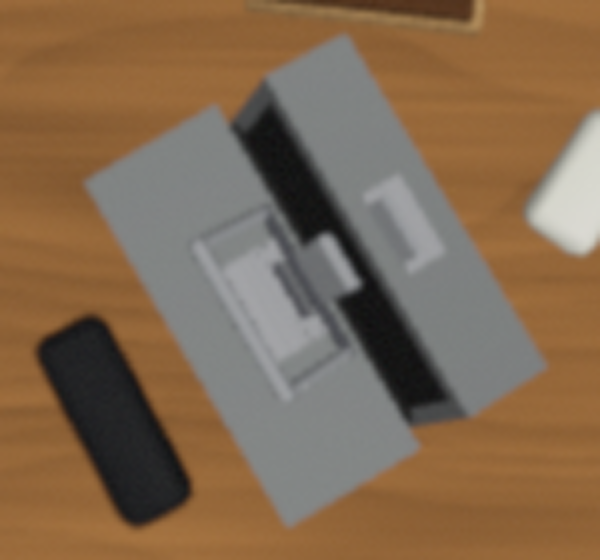

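```bash
cat >> h.py <<'E'
ex=np.array([-.5207,.8537]); O=np.array([541.6,-30.8])
try: ex,O=np.load('case.npy')
except Exception: pass
def tocase(P):
    P=np.atleast_2d(P); d=P[:,:2]-O; ey=np.array([-ex[1],ex[0]]); return np.c_[d@ex,d@ey,P[:,2]]
def toworld(Q):
    Q=np.atleast_2d(Q); ey=np.array([-ex[1],ex[0]]); return np.c_[O+Q[:,:1]*ex+Q[:,1:2]*ey,Q[:,2]]
E
python3 - <<'E'
from h import *
for n in('t0','s0'):
    c=load(n);P,u,v=cloud(c);Q=tocase(P)
    m=(abs(Q[:,0])<200)&(abs(Q[:,1])<150)&(Q[:,2]>100)
    Q=Q[m]
    body=Q[(Q[:,0]>-10)&(Q[:,0]<78)&(abs(Q[:,1])>80)&(Q[:,2]>155)&(Q[:,2]<185)]
    print(n,'body',body.min(0),body.max(0),np.percentile(body,[1,50,99],axis=0))
    lid=Q[(Q[:,0]<-60)&(Q[:,0]>-110)&(abs(Q[:,1])>40)&(abs(Q[:,1])<115)&(Q[:,2]>130)&(Q[:,2]<190)]
    A=np.c_[lid[:,0],lid[:,1],np.ones(len(lid))];s=np.linalg.lstsq(A,lid[:,2],rcond=None)[0];print('lid z=',s, len(lid))
    for x in range(-140,90,10):
        r=Q[(Q[:,0]>=x)&(Q[:,0]<x+10)&(abs(Q[:,1])<16)];r2=Q[(Q[:,0]>=x)&(Q[:,0]<x+10)&(abs(Q[:,1])>60)]
        print(x,np.percentile(r[:,2],[2,50,98]).round() if len(r) else '',np.percentile(r2[:,2],[2,50,98]).round() if len(r2) else '')
    h=Q[Q[:,2]>190]
    for lo,hi in((190,210),(210,230),(230,250),(250,300)):
        g=h[(h[:,2]>lo)&(h[:,2]<=hi)];
        if len(g):print(lo,len(g),g.mean(0).round(1),g.min(0).round(1),g.max(0).round(1))
E
```

```text
t0 body [  -9.97385513 -130.94908349  164.17316725] [ 77.96792995 130.85953886 175.74004078] [[  -9.09516471 -129.86068241  165.40155576]
 [  34.01143911   80.77831563  169.63567116]
 [  77.08089286  129.63192321  173.53718449]]
lid z= [ 2.47209449e-01 -1.63410396e-03  1.79671637e+02] 1042
-140  
-130 [147. 149. 150.] [146. 149. 153.]
-120 [148. 151. 155.] [147. 151. 155.]
-110 [149. 154. 157.] [151. 154. 157.]
-100 [154. 157. 161.] [152. 156. 160.]
-90 [156. 176. 181.] [155. 159. 162.]
-80 [161. 169. 179.] [158. 161. 165.]
-70 [160. 164. 168.] [160. 164. 167.]
-60 [139. 154. 168.] [137. 154. 167.]
-50 [117. 129. 140.] [101. 119. 139.]
-40 [252. 256. 260.] 
-30 [238. 251. 258.] [146. 150. 169.]
-20 [217. 228. 241.] [165. 169. 173.]
-10 [194. 205. 221.] [166. 169. 173.]
0 [168. 173. 198.] [166. 170. 173.]
10 [169. 172. 175.] [166. 170. 173.]
20 [169. 172. 175.] [166. 170. 174.]
30 [169. 274. 279.] [166. 170. 173.]
40 [168. 170. 275.] [166. 170. 173.]
50 [166. 170. 173.] [166. 170. 173.]
60 [166. 169. 173.] [166. 170. 173.]
70 [166. 170. 173.] [166. 169. 172.]
80  
190 114 [ -0.7  -1.6
[... 912 characters left out ...]
 258.] [120. 149. 172.]
-20 [150. 171. 226.] [109. 167. 174.]
-10 [167. 174. 200.] [121. 170. 174.]
0 [169. 171. 175.] [164. 170. 174.]
10 [102. 104. 157.] [102. 170. 174.]
20 [172. 172. 172.] [122. 170. 176.]
30 [168. 271. 279.] [135. 170. 175.]
40 [168. 171. 274.] [167. 170. 176.]
50 [168. 171. 176.] [165. 170. 175.]
60 [165. 169. 175.] [166. 170. 174.]
70 [167. 170. 173.] [165. 170. 175.]
80 [166. 167. 169.] [164. 168. 169.]
190 29 [ -6.9  -2.5 199.5] [-12.2 -30.7 191.1] [ -3.4  30.6 209.8]
210 78 [ -9.7  -0.5 220.2] [-20.  -53.2 210.8] [  1.5  55.1 229.8]
230 47 [  3.9   3.6 240.3] [-33.  -53.1 230. ] [ 18.8  55.  249.9]
250 174 [ 19.9  -1.  267.4] [-37.3 -53.2 250.3] [ 42.5  54.4 279.8]
```

```bash
cat >> h.py <<'E'
from scipy.spatial.transform import Rotation as Ro
def go(q,rolldeg=0,s=None):
    """tool shifts (cm) to take fingertip to case point q, if roll is done last"""
    s=s or arm.sense(); R=Ro.from_rotvec(s['eef_rot']).as_matrix(); p=s['eef_pos']
    t=toworld(np.array(q,float))[0]+[0,0,25]; return (R.T@(t-p)/10).round(2)
def stat():
    s=arm.sense(); R=Ro.from_rotvec(s['eef_rot']).as_matrix()
    ey=np.array([-ex[1],ex[0]])
    print('t',s['time'],'tip case',tocase(s['eef_pos']-[0,0,25]).round(1),'F',s['contact_force'].round(1),'Fcase',(s['contact_force'][:2]@ex).round(1),'w',round(s['width'],1),'q',s['qpos'].round(2),'angx deg',np.degrees(np.arctan2(R[:2,0]@ey,R[:2,0]@ex)).round(1),'tz',R[:,2].round(3))
E
python3 - <<'E'
from h import *
stat(); print(go([-150,0,130]),go([-150,0,305]))
E
```

```text
t 0.1 tip case [[631.5 -58.6 217.7]] F [-0.5 -0.1 -0.1] Fcase 0.1 w 93.0 q [ 1.03  0.13  1.49 -0.    1.52 -0.09] angx deg 32.6 tz [-0.001 -0.001 -1.   ]
[-62.67 -47.05   8.84] [-62.67 -47.08  -8.66]
```

```bash
python3 -m pendant '[[0,0,0,-4.5,0],[0,0,0,-4.5,0],[0,0,0,0,1.02],[0,0,0,0,1.02],[0,0,0,0,1.02],[0,0,0,0,1.02],[0,0,0,0,0],[0,0,0,0,0]]'; python3 -c "
from h import *
stat(); print(go([-160,0,305]))"
```

```text
time: 0.9
eef_pos: [262.9, 539.1, 333.2]
eef_rot: [-1.532, -2.742, 0.001]
contact_force: [0.2, 0.0, -0.4]
width: 33.9
t 0.9 tip case [[631.7 -58.9 308.2]] F [ 0.2  0.  -0.4] Fcase -0.1 w 33.9 q [1.03 0.11 1.35 0.   1.68 0.48] angx deg 0.2 tz [-0.    -0.001 -1.   ]
[-79.14  -6.2    0.36]
```

```bash
python3 -m pendant '[[0,-4,-0.6,0,0],[0,-4,-0.6,0,0],[0,-4,-0.6,0,0],[0,-4,-0.6,0,0],[0,-4,-0.6,0,0],[0,-4,-0.6,0,0],[0,-4,-0.6,0,0],[0,-4,-0.6,0,0],[0,-4,-0.6,0,0],[0,-4,-0.6,0,0]]'; python3 -m pendant '[[0,-4,0,0,0],[0,-4,0,0,0],[0,-4,0,0,0],[0,-4,0,0,0],[0,-4,0,0,0],[0,-4,0,0,0],[0,-4,0,0,0],[0,-4,0,0,0],[0,-4,0,0,0],[0,-3,0,0,0]]';python3 -c "
from h import *
stat(); print(go([-160,0,130]))"
```

```text
time: 1.9
eef_pos: [420.2, 164.9, 333.7]
eef_rot: [1.532, 2.742, 0.001]
contact_force: [0.5, -0.2, -0.9]
width: 0.7
time: 2.9
eef_pos: [623.5, -168.8, 333.0]
eef_rot: [-1.534, -2.741, 0.001]
contact_force: [-0.0, 0.5, -0.2]
width: 0.1
t 2.9 tip case [[-160.4    1.9  308. ]] F [-0.   0.5 -0.2] Fcase 0.4 w 0.1 q [-0.34  0.24  1.21 -0.    1.7  -0.89] angx deg 0.2 tz [-0.001 -0.    -1.   ]
[ 0.04  0.2  17.8 ]
```

```bash
python3 -m pendant '[[0,0,0.2,4,0],[0,0,0,4,0],[0,0,0,4,0],[0,0,0,4,0],[0,0,0,1.8,0],[0,2,0,0,0],[0,1,0,0,0],[0,1,0,0,0],[0,1,0,0,0],[0,1,0,0,0]]'; python3 -m pendant '[[0,0.5,0,0,0],[0,0.5,0,0,0],[0,0.2,0,0,0]]';python3 -c "
from h import *
stat()"
```

```text
time: 3.9
eef_pos: [596.3, -116.4, 159.8]
eef_rot: [1.531, 2.732, -0.0]
contact_force: [5.9, -8.6, 8.1]
width: 0.3
time: 4.2
eef_pos: [592.3, -109.4, 162.5]
eef_rot: [1.528, 2.724, -0.003]
contact_force: [8.8, -22.2, 12.7]
width: 0.6
t 4.2 tip case [[-93.5  -2.3 137.5]] F [  8.8 -22.2  12.7] Fcase -23.6 w 0.6 q [-0.26  0.17  1.59 -0.01  1.36 -0.81] angx deg 0.0 tz [ 0.015 -0.011 -1.   ]
```

```bash
python3 -m pendant '[[0,-1,0,0,0],[0,-2,0,0,0],[0,-3,0,0,0],[0,-4,0,-3,0],[0,0,0,-5,0],[0,0,0,-5,0],[0,0,0,-4,0],[0,0,0,0,0]]'; cat > look.py <<'E'
import sys
from h import *
k=sys.argv[1]
stat()
for n in('top','scene'):
    c=shot(n,k+n);P,u,v=cloud(c);Q=tocase(P);Q=Q[(abs(Q[:,0])<130)&(abs(Q[:,1])<140)&(Q[:,2]>100)&(Q[:,2]<300)]
    lid=Q[(Q[:,0]<-40)&(Q[:,0]>-75)&(abs(Q[:,1])>65)&(abs(Q[:,1])<120)&(Q[:,2]>150)&(Q[:,2]<185)]
    if len(lid)>20: print(n,'lid slope',np.polyfit(lid[:,0],lid[:,2],1),len(lid))
    side=Q[(abs(Q[:,1])>60)&(Q[:,2]>155)];print('front edge x',np.percentile(side[:,0],1) if len(side) else None)
    for lo,hi in((176,190),(190,210),(210,230),(230,250),(250,300)):
        for nm,f in(('mid',abs(Q[:,1])<17),('wire',(abs(Q[:,1])>40)&(abs(Q[:,1])<56))):
            g=Q[(Q[:,2]>lo)&(Q[:,2]<=hi)&f]
            if len(g):print(n,lo,nm,len(g),g.mean(0).round(1),g.min(0).round(1),g.max(0).round(1))
E
python3 look.py a
```

```text
time: 5.0
eef_pos: [641.8, -190.4, 336.0]
eef_rot: [1.528, 2.728, 0.003]
contact_force: [0.2, 0.5, 1.0]
width: 0.5
t 5.0 tip case [[-188.4   -2.5  311. ]] F [0.2 0.5 1. ] Fcase 0.3 w 0.5 q [-0.36  0.29  1.14  0.    1.7  -0.91] angx deg 0.1 tz [ 0.014 -0.005 -1.   ]
top lid slope [6.36111642e-02 1.71386363e+02] 387
front edge x -90.73463604906827
top 176 mid 53 [-44.7   0.4 183.8] [-54.3 -17.  176. ] [ 25.5  16.7 189.7]
top 190 mid 55 [-2.200e+00 -1.000e-01  1.987e+02] [-51.9 -16.9 190.7] [  3.5  16.4 207.3]
top 210 mid 61 [-1.100e+01  2.000e-01  2.216e+02] [-16.5 -16.5 213.5] [ -5.8  16.8 229.6]
top 210 wire 45 [ -8.7   0.9 221.2] [-13.9 -54.3 215.5] [ -1.2  53.1 229.2]
top 230 mid 55 [-2.040e+01 -1.000e-01  2.406e+02] [-35.5 -16.5 230.7] [-15.4  16.1 249.9]
top 230 wire 46 [  6.4   1.3 240.1] [ -3.2 -54.1 230.5] [ 16.6  53.  249.3]
top 250 mid 129 [  2.7   0.  264.7] [-34.9 -16.6 251.1] [ 41.2  16.7 278.9]
top 250 wire 100 [ 30.2  -2.1 267.7] [ 13.7 -55.  250.9] [ 41.1  54.  278. ]
scene lid slope [7.01768451e-02 1.72431901e+02] 171
front edge x -93.64709958009271
scene 190 mid 1 [ -9.8  -4.8 207. ] [ -9.8  -4.8 207. ] [ -9.8  -4.8 207. ]
scene 210 mid 8 [-16.6  -9.2 220.5] [-20.9 -16.8 210.4] [-12.3  -0.7 228.1]
scene 210 wire 9 [ -3.1 -47.6 226. ] [-12.9 -52.9 219.1] [  5.3 -41.6 229.8]
scene 230 mid 2 [-21.9  -9.2 230.9] [-22.  -10.8 230.7] [-21.8  -7.5 231.2]
scene 230 wire 17 [  7.6 -49.8 240.1] [-2.000e-01 -5.290e+01  2.305e+02] [ 18.9 -45.2 249.5]
scene 250 mid 33 [  6.2  -8.6 266.5] [-35.7 -16.9 250.8] [ 39.7   3.9 280.5]
scene 250 wire 34 [ 29.  -48.2 265.1] [ 10.1 -53.1 250. ] [ 41.4 -41.3 278.2]
```

```bash
python3 -m pendant '[[0,4,-0.25,0,0],[0,4,0,0,0],[0,4,0,0,0],[0,4,0,0,0],[0,4,0,0,0],[0,4,0,0,0],[0,1.4,0,0,0],[0,0,0,2.4,0],[0,0,0,2.4,0],[0,0,0,0,0]]'; python3 -c "
from h import *
stat()"
```

```text
time: 6.1
eef_pos: [502.6, 26.2, 272.8]
eef_rot: [-1.534, -2.734, 0.006]
contact_force: [-0.1, -0.7, 0.1]
width: 0.3
t 6.1 tip case [[ 68.9   3.6 247.8]] F [-0.1 -0.7  0.1] Fcase -0.6 w 0.3 q [-0.05 -0.14  1.7  -0.    1.58 -0.6 ] angx deg 0.0 tz [-0.008  0.    -1.   ]
```

```bash
python3 -m pendant '[[0,0,0.35,-1.7,0],[0,-1,0,0,0],[0,-1,0,0,0],[0,-1,0,0,0],[0,-1,0,0,0],[0,-1,0,0,0],[0,0,0,0,0]]'; python3 -c "
from h import *
stat()
c=shot('top','m');P,u,v=cloud(c);Q=tocase(P);g=Q[(abs(Q[:,1])>38)&(abs(Q[:,1])<56)&(Q[:,2]>262)&(Q[:,2]<300)&(abs(Q[:,0])<90)];print(g.mean(0),g.min(0),g.max(0))"
```

```text
time: 6.8
eef_pos: [534.3, -16.2, 294.1]
eef_rot: [-1.54, -2.738, 0.001]
contact_force: [0.2, -0.1, 1.1]
width: 0.6
t 6.8 tip case [[ 16.3  -1.3 269.1]] F [ 0.2 -0.1  1.1] Fcase -0.2 w 0.6 q [-0.13 -0.06  1.59 -0.    1.61 -0.67] angx deg -0.1 tz [-0.001 -0.    -1.   ]<string>:4: RuntimeWarning: Mean of empty slice.
  ret = um.true_divide(
Traceback (most recent call last):
ValueError: zero-size array to reduction operation minimum which has no identity
```

```bash
python3 -m pendant '[[0,-1,0,0,0],[0,-1,0,0,0],[0,-1,0,0,0],[0,-0.5,0,0,0],[0,0,0,0,0],[0,0,0,0,0],[0,0,0,0,0]]'; python3 -c "
from h import *
stat()
c=shot('scene','m2');cv2.imwrite('pics/m2.png',cv2.resize(c['image'][100:230,170:300],None,fx=4,fy=4,interpolation=cv2.INTER_CUBIC))"
```

```text
time: 7.55
eef_pos: [552.0, -44.3, 294.7]
eef_rot: [-1.538, -2.739, -0.0]
contact_force: [-0.3, -0.6, 0.5]
width: 0.4
t 7.55 tip case [[-17.   -1.8 269.7]] F [-0.3 -0.6  0.5] Fcase -0.3 w 0.4 q [-0.17 -0.01  1.54  0.    1.61 -0.72] angx deg -0.0 tz [-0.  0. -1.]
```

View pics/m2.png

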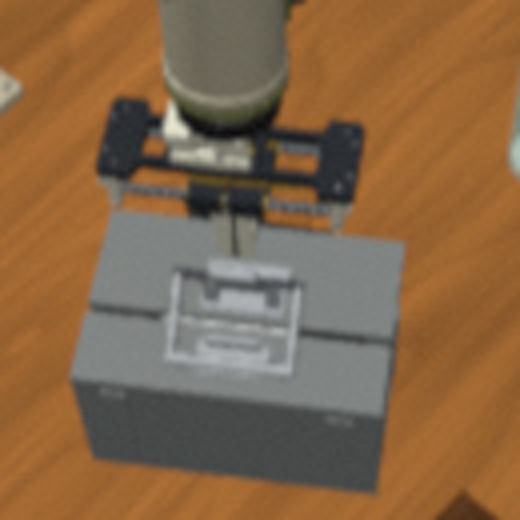

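The bail has fallen over: its bar (165–295, 365 in the crop) lies in front of the keeper (200–270, 347). Next I move to the lid side of the lever and check.

```bash
python3 -m pendant '[[0,0,0,-3,0],[0,-3,-0.2,0,0],[0,-3,0,0,0],[0,0,0,0,0]]'; python3 look.py b
```

```text
time: 8.0
eef_pos: [582.4, -99.1, 324.3]
eef_rot: [1.541, 2.737, -0.001]
contact_force: [-0.1, 0.4, -0.6]
width: 0.6
t 8.0 tip case [[-79.5   0.8 299.3]] F [-0.1  0.4 -0.6] Fcase 0.3 w 0.6 q [-0.25  0.09  1.39 -0.    1.67 -0.8 ] angx deg -0.1 tz [ 0.    -0.001 -1.   ]
top lid slope [4.16260298e-02 1.70349579e+02] 480
front edge x -74.01422499178122
top 176 mid 10 [-45.5   9.1 183.6] [-65.2  -6.9 176.1] [ 35.8  16.7 188.9]
top 176 wire 25 [-60.4  44.6 181.8] [-70.  -54.6 176. ] [-48.9  52.9 189.6]
top 190 mid 24 [ -0.7  -9.9 197.8] [ -6.3 -16.9 191.7] [  3.6  -0.9 207.3]
top 190 wire 59 [-35.1   6.9 200.4] [-52.5 -54.7 190. ] [-19.8  53.1 209.8]
top 210 mid 7 [ -9.3 -13.8 219.7] [-12.5 -16.5 217.5] [ -6.7 -10.1 223.2]
top 210 wire 50 [-14.1 -11.2 216.4] [-27.8 -54.1 210.1] [ -6.1  53.1 222.9]
scene lid slope [5.41988349e-02 1.71325919e+02] 303
front edge x -93.40851083303733
scene 176 mid 40 [-53.8   0.2 180.8] [-74.4 -14.  176.1] [ 31.2  15.8 188.8]
scene 176 wire 42 [-60.6  -4.5 182.1] [-71.9 -53.  176. ] [-43.3  53.2 189.9]
scene 190 mid 8 [-13.5  -4.7 198.5] [-53.4 -14.7 193.3] [ -5.4   3.1 209.9]
scene 190 wire 47 [-35.3   5.9 199.5] [-51.1 -52.7 190.1] [-15.1  54.  209.4]
scene 210 mid 6 [-16.9  -8.6 219.9] [-21.3 -15.9 212.8] [-13.9  -2.3 229.7]
scene 210 wire 39 [-14.9  -1.  215.8] [-28.9 -53.7 210. ] [ -4.9  55.4 225.2]
scene 230 mid 1 [-33.6 -13.3 248.4] [-33.6 -13.3 248.4] [-33.6 -13.3 248.4]
scene 250 mid 12 [-31.1 -11.4 254.2] [-36. -17. 252.] [-25.1  -6.6 258.9]
```

```bash
python3 -m pendant '[[0,0,0,3,0],[0,0,0,2.9,0],[0,2,0,0,0],[0,1,0,0,0],[0,1,0,0,0],[0,1,0,0,0],[0,1,0,0,0],[0,1,0,-0.3,0],[0,0,0,0,0]]'; python3 -c "
from h import *
stat()"
```

```text
time: 9.0
eef_pos: [544.6, -35.7, 269.0]
eef_rot: [-1.537, -2.74, -0.001]
contact_force: [-0.5, 0.0, 0.8]
width: 0.1
t 9.0 tip case [[ -5.8   0.  244. ]] F [-0.5  0.   0.8] Fcase 0.3 w 0.1 q [-0.16 -0.03  1.6   0.    1.56 -0.71] angx deg 0.0 tz [-0.     0.001 -1.   ]
```

```bash
python3 -m pendant '[[0,0.7,0,0,0],[0,0.7,0,0.2,0],[0,0.7,0,0.3,0],[0,0.7,0,0.4,0],[0,0.6,0,0.5,0],[0,0.5,0,0.6,0],[0,0,0,0,0]]'; python3 look.py c
```

```text
time: 9.7
eef_pos: [525.0, -3.9, 249.6]
eef_rot: [1.538, 2.738, -0.0]
contact_force: [-0.0, -3.5, 7.1]
width: 0.5
t 9.7 tip case [[3.160e+01 2.000e-01 2.246e+02]] F [-0.  -3.5  7.1] Fcase -3.0 w 0.5 q [-0.1  -0.08  1.69 -0.    1.53 -0.65] angx deg -0.0 tz [ 0.001 -0.001 -1.   ]
top lid slope [-7.51064858e-03  1.69365853e+02] 451
front edge x -84.49165165901263
top 176 wire 15 [-44.1 -50.9 180.1] [-49.  -55.6 176.3] [-36.7 -43.8 183.5]
scene lid slope [-3.95434126e-03  1.69916449e+02] 295
front edge x -85.61254588373876
scene 176 mid 46 [-41.3  -0.6 182.8] [-84.7 -16.4 176.1] [  1.2  14.4 189.8]
scene 176 wire 54 [-34.8  -0.4 183.4] [-49.2 -55.4 176.2] [  9.6  54.7 189.7]
scene 190 mid 79 [  3.8  -0.6 201.5] [-42.6 -16.7 190.4] [ 20.6  16.7 210. ]
scene 190 wire 68 [  1.7   0.5 200.2] [-28.4 -53.3 190.1] [ 27.9  54.1 209.3]
scene 210 mid 64 [ 24.7  -2.1 216.4] [  8.8 -16.8 210.1] [ 47.7  16.8 230. ]
scene 210 wire 9 [ 19.2  17.6 211. ] [  4.4 -46.7 210. ] [ 22.8  54.1 213.1]
scene 230 mid 37 [ 25.9  -1.3 240.5] [ 19.7 -16.8 230.9] [ 54.5  16.2 249.7]
scene 250 mid 55 [ 22.9  -0.5 264.5] [ 17.8 -15.5 250.2] [ 35.1  16.  281.9]
```

The latch is pulling and the lid is tight already; I'll press on over centre.

```bash
python3 -m pendant '[[0,0.4,0,0.5,0],[0,0.4,0,0.6,0],[0,0.2,0,0.6,0],[0,0.2,0,0.6,0],[0,0,0,0.5,0],[0,0,0,0.4,0],[0,0,0,0.2,0],[0,0,0,0,0],[0,0,0,0,0]]'; python3 -c "
from h import *
stat()"
```

```text
time: 10.7
eef_pos: [518.4, 7.2, 223.2]
eef_rot: [1.536, 2.738, 0.003]
contact_force: [-35.0, 2.8, 62.0]
width: 0.6
t 10.7 tip case [[ 44.6   0.  198.2]] F [-35.    2.8  62. ] Fcase 20.6 w 0.6 q [-0.09 -0.08  1.74  0.    1.48 -0.63] angx deg 0.0 tz [ 0.003  0.    -1.   ]
```

```bash
python3 -m pendant '[[0,0,0,-0.5,0],[0,0,0,-2,0],[0,0,0,-4,0],[0,0,0,-4,0],[0,4,0,-2,0],[0,4,0,0,0],[0,4,0,0,0],[0,4,0,0,0],[0,4,0,0,0],[0,0,0,0,0]]'; python3 look.py d; python3 -c "
from h import *
a=load('dscene')['image'];b=load('dtop')['image']
f=lambda i:cv2.resize(i,(400,400),interpolation=cv2.INTER_CUBIC)
cv2.imwrite('pics/d.png',np.hstack([f(a[110:240,165:295]),f(b[140:290,190:340])]))"
```

```text
time: 11.7
eef_pos: [412.2, 180.7, 339.2]
eef_rot: [-1.531, -2.741, -0.001]
contact_force: [1.2, -0.3, -0.1]
width: 0.6
t 11.7 tip case [[2.480e+02 3.000e-01 3.142e+02]] F [ 1.2 -0.3 -0.1] Fcase -0.9 w 0.6 q [ 0.3  -0.3   1.72  0.    1.72 -0.25] angx deg 0.3 tz [-0.001  0.002 -1.   ]
top lid slope [6.0115756e-03 1.7011551e+02] 562
front edge x -83.57376168283535
top 176 mid 69 [-42.5   0.  183.3] [-50.1 -16.5 176.1] [-35.5  16.4 189.8]
top 176 wire 137 [-27.4  -0.2 184. ] [-49.8 -55.6 176.5] [  9.2  53.4 189.8]
top 190 mid 408 [3.270e+01 1.000e-01 1.986e+02] [-43.2 -16.9 190.3] [ 70.8  16.9 205.1]
top 190 wire 90 [ 15.1  -0.7 194.1] [ -9.8 -54.3 190. ] [ 28.8  53.3 200.1]
scene lid slope [-2.10755930e-02  1.68697067e+02] 295
front edge x -85.66806355798752
scene 176 mid 47 [-40.1  -1.4 182.2] [-70.6 -16.9 176.2] [  4.4  16.3 189.8]
scene 176 wire 91 [-23.5  -3.4 183.6] [-50.6 -53.4 176.2] [ 56.   55.8 189.6]
scene 190 mid 201 [ 30.1  -0.5 198.8] [-44.8 -16.8 190.2] [ 70.9  16.8 207.5]
scene 190 wire 41 [ 17.2   6.2 194.6] [ -5.  -53.3 190.5] [ 30.6  53.8 200.8]
```

View pics/d.png

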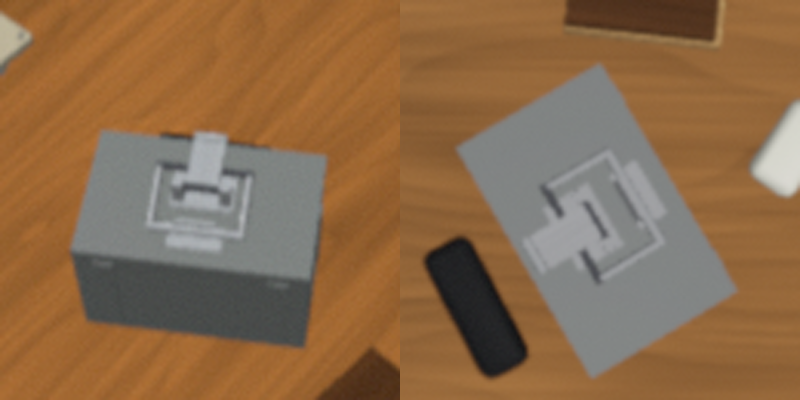

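```bash
python3 - <<'E'
from h import *
a=load('t0');b=load('dtop');P,u,v=cloud(b);Q=tocase(P)
m=(abs(Q[:,1])<14)&(Q[:,0]>20)&(Q[:,0]<66)&(Q[:,2]>185)&(Q[:,2]<215);print('lever slope',np.polyfit(Q[m,0],Q[m,2],1))
for nm,f in(('bar ends',(abs(Q[:,1])>28)&(abs(Q[:,1])<44)),('lip mid',abs(Q[:,1])<20)):
  for x in range(-62,-26,3):
    r=Q[f&(Q[:,0]>=x)&(Q[:,0]<x+3)&(Q[:,2]<230)&(Q[:,2]>150)];print(nm,x,len(r),r[:,2].mean().round(1),r[:,2].max().round(1))
d=cv2.absdiff(a['image'],b['image']).max(2);d=cv2.medianBlur((d>40).astype(np.uint8),5)
n,_,s,_=cv2.connectedComponentsWithStats(d);print(s[1:])
B=cv2.resize(b['image'][175:265,215:315],None,fx=6,fy=6,interpolation=cv2.INTER_CUBIC);cv2.imwrite('pics/e.png',B)
E
```

```text
lever slope [4.30526789e-02 1.96942476e+02]
bar ends -62 13 169.5 172.4
bar ends -59 14 169.9 172.2
bar ends -56 16 170.9 173.8
bar ends -53 10 170.6 177.7
bar ends -50 13 180.5 183.2
bar ends -47 15 181.7 183.8
bar ends -44 14 181.2 183.3
bar ends -41 19 172.4 183.5
bar ends -38 14 169.2 171.0
bar ends -35 14 169.3 171.8
bar ends -32 13 169.1 172.3
bar ends -29 14 169.7 173.7
lip mid -62 19 171.7 174.7
lip mid -59 17 171.1 173.7
lip mid -56 19 171.2 173.7
lip mid -53 15 171.8 176.9
lip mid -50 17 180.0 182.8
lip mid -47 14 182.4 185.2
lip mid -44 19 187.8 191.4
lip mid -41 18 188.0 192.1
lip mid -38 24 179.2 187.1
lip mid -35 19 170.8 173.5
lip mid -32 19 169.7 173.6
lip mid -29 17 169.0 173.2
[[  267   159    59    88  1196]
 [  245   170    61    91  1411]
 [  246   214     4     5    13]
 [    0   235   194   149 15892]
 [  259   236     4     5    12]
 [    0   376     9     8    46]]
```

View pics/e.png

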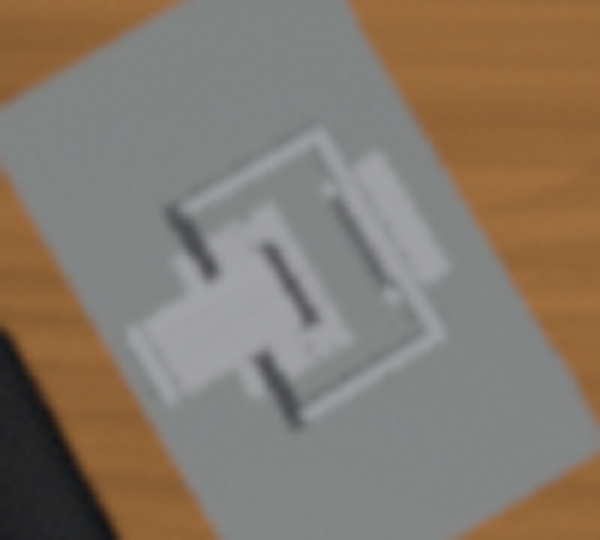

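```bash
python3 - <<'E'
from h import *
for k in range(3):
  for n in('top','scene'):
    c=arm.capture(n);P,u,v=cloud(c);Q=tocase(P)
    m=(abs(Q[:,1])<14)&(Q[:,2]>188)&(Q[:,2]<215)
    b=(abs(Q[:,1])>70)&(abs(Q[:,1])<125)&(Q[:,0]>-15)&(Q[:,0]<75)&(Q[:,2]>160)&(Q[:,2]<180)
    pr=[np.median(Q[m&(Q[:,0]>=x)&(Q[:,0]<x+8),2]).round(1) for x in range(4,72,8)]
    print(n,pr,'body',np.polyfit(Q[b,0],Q[b,2],1).round(4))
E
```

```text
top [np.float64(198.4), np.float64(198.8), np.float64(199.2), np.float64(199.5), np.float64(198.8), np.float64(198.7), np.float64(198.0), np.float64(201.1), np.float64(199.8)] body [-2.000000e-04  1.697595e+02]
scene [np.float64(197.8), np.float64(198.2), np.float64(198.4), np.float64(199.5), np.float64(199.6), np.float64(199.0), np.float64(200.1), np.float64(200.8), np.float64(199.7)] body [-3.800000e-03  1.701708e+02]
top [np.float64(198.6), np.float64(198.7), np.float64(198.3), np.float64(198.3), np.float64(199.1), np.float64(197.9), np.float64(198.2), np.float64(201.6), np.float64(200.6)] body [-2.100000e-03  1.697174e+02]
scene [np.float64(198.0), np.float64(199.3), np.float64(198.9), np.float64(198.2), np.float64(199.0), np.float64(198.8), np.float64(199.3), np.float64(201.1), np.float64(201.9)] body [-7.300000e-03  1.702302e+02]
top [np.float64(199.2), np.float64(198.9), np.float64(199.0), np.float64(198.5), np.float64(198.7), np.float64(198.9), np.float64(198.2), np.float64(201.3), np.float64(201.8)] body [-4.000000e-04  1.696825e+02]
scene [np.float64(198.9), np.float64(200.0), np.float64(198.0), np.float64(198.6), np.float64(198.1), np.float64(198.1), np.float64(199.5), np.float64(199.1), np.float64(200.3)] body [3.300000e-03 1.699157e+02]
```

```bash
python3 -c "
from h import *
print(arm.finish_job())"
```

```text
the job is handed in; nothing more can be done
None
```

The case is closed and latched, and I handed the job in at about 12 s of robot time. I pushed the lid onto its seal, where it rested at about 0.06 rad. I then flipped the bail over so its bar dropped outside the keeper, and pressed the lever over centre and down.

**Last checks, with the arm clear:**
- **Lid:** tight, at 0 to within about 0.02 rad, with its front edge at x about -84 to -86 mm.
- **Bail:** the bar lies at x about -50 to -41 mm, on the outer side of the keeper lip. The lip's top is at x about -41 mm.
- **Lever:** its top stands level at about 198.5 mm from the pivot to near the end, then rises 1–3 mm at a small upturned tip. A first line fit gave a slope of 0.04 rad, which I put down to that tip. The height is about 2.5 mm above what the given sizes suggest, about the calibration error.
- **Other objects:** comparing the top view before and after shows changes only at the case and the arm. I did not check for movement in the scene view.

**Forces:** pressing the flat lever read 62 N vertically and about 71 N in all at the wrist. That is under the 120 N limit but more than was needed. The fingertips did the pressing, not the gripper body.

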